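Walk the heavy microscope foot round and home against the stop rail

ROBOT

A 6-joint arm with a two-finger parallel gripper is mounted at the origin on the work surface. World frame = base frame: x ahead of the robot, y to its left, z up, the work surface at z = 0. Lengths are in mm, angles in rad, forces in N, time in s.
With the tool pointing down it reaches from about 375 to 925 mm from the base axis. Payload 5.7 kg.
Tool frame: the origin (TCP) lies at the very end of the fingers, on their centre line; the grasp point (between the pads) lies 19 mm behind it; x points along the fingers, y is the direction in which the jaws open and shut, and the axes are right-handed (so a half turn about x gives the same grasp; the last joint's range is limited). The gripper opens to 85 mm and grips with 20 to 120 N. Pads are 22 mm wide; open, the fingers measure 114 mm over their backs; the gripper's body (76 mm by 85 mm) begins 54 mm behind the grasp point. The pads swing forward as they close: fully open they stand 13 mm farther back than shut.
Start: joints at [1.133, 0.359, 1.51, -0, 1.272, -0.115], TCP at [190.326, 568.981, 231.267] pointing down, gripper open.
Joint ranges: [-2.97, 2.97], [-1.01, 2.36], [0.21, 2.38], [-0.96, 4.11], [0.2, 2.71], [-2.98, 2.98]. Speed limits (rad/s): [2.39, 2.39, 3.14, 3.14, 3.14, 3.14].

INTERFACE

Orientations are given as [roll, pitch, yaw] about the fixed x, y, z axes, in that order (R = Rz(yaw) Ry(pitch) Rx(roll)).
In Python, from workcell import env gives the robot as it stands. The module is installed in compiled form; this text tells all that it offers.
- The arm moves only by the tool play_rows, never from a script. Its argument "rows" is one flat list of numbers, 6 for each row, row after row: the shift along the tool's x, y, z in m, then the turn, a rotation vector about the tool's x, y, z in degrees. A call has 1 to 12 rows; each row shifts and turns the commanded pose from where the row before left it, along the tool's axes as they then stand; what a row does not reach is not made up. A row lasts 1/10 s, in which the tool goes at most 50 mm and 8.59 degrees, less where a joint would pass 70% of its speed; a pose out of reach is approached as far as the arm can. A call with a gripper value outside its range is refused whole. "claw" is the finger opening in m, from 0 to 0.0854, set as the call begins (left out, the last holds). The fingers move at their own pace and stop on an object; the grip force is fixed at half the most. Time passes only in rows, so rows that do not move let the fingers close. It gives the time, the measured TCP pose, the force and the opening at its end, in the units of the state.
- env.get_obs(): the state, without advancing time (a new reading comes with each control period).
- env.camera(name): name is "side" or "top"; returns a dict with "pixels" (384x512x3 uint8, red, green, blue), "K" (3x3 intrinsics, pixels), "distortion" ([k1, k2, p1, p2, k3] as OpenCV has them; the pictures are not rectified), "R" (3x3) and "t" (3): a world point X has camera coordinates R X + t. Camera axes: x right, y down, z forward; pixel columns grow to the right and rows downward; lengths in mm; the calibration is good to about 2 mm. A picture is of the moment at which its call begins. There is no depth.
- env.hand_in(): hands the job in, once; it reports no verdict.
Trained networks look in a picture, given as the dict that the camera call returned (one of the last four; its "shot" number tells which), for a name from the list of things; names that differ only in an ending like _2 or _b are one class to them, and where a whole thing is asked for, a point or a joint stands for the part that bears it (a point fixed in the world has none). Each returns a list of dicts, best first, with "p" (0 to 1); they miss things now and then, are a little off and sometimes report something else, mostly with a low value. They report only what shows in the picture. A call takes as long as a camera call.
- env.cut_out(target, picture): "mask" (384x512 bool, what is visible of it) and "xy" ([column, row] in pixels, amid what is visible of it).
- env.landmark_of(target, picture): "xy" ([column, row] in pixels: a listed point, or the origin of a listed thing).
The state is a dict: "time_s": time; "joints": joint angles; "dq": joint speeds; "joint_torque": joint torques, N m; "tool_pos": TCP position; "tcp_rot": TCP orientation; "force": force on the tool from outside, world axes, zero at the start; "wrist_torque": the same for the moment, N m; "gripper_width": opening from 0.0 (shut) to 1.0 (fully open).
Only numpy, scipy, OpenCV 4.12 (cv2) and the standard library are available. Lean on these libraries where they do the work, as an engineer would, in place of code of your own. Each camera call takes 0.05 s, during which the arm holds its last target.

TASK

The heavy grey microscope foot stands askew on the bench: without gripping or lifting it, push its corners in turn with the fingertips to walk it round until one of its two long sides faces the dark stop rail, then push it home so that this long side lies flush against the rail along its whole length. Do not let it run into the rail while it is still clearly askew, and do not disturb the dropper bottle, the objective or the jar. Finish with the hand clear of everything.

Things in the scene. Friction and masses are not known exactly. Their poses are not given: they have to be found in the camera images.
- foot: Loose cast microscope foot, too wide to grip: grey box 100 (its x) by 130 (its y) by 50 mm high, 1.1 to 1.6 kg, 5 to 11 N to slide; black top plate with a flush steel ring. Origin: centre of underside, z up. Long sides (facing its +x, -x) are alike: either may go to the rail. Starts 115-140 mm from the rail face to its origin, long sides turned 50-90 degrees off the rail, either way.
- rail: Dark steel stop rail fixed to the bench, 30 mm deep, 320 mm long (its y), 25 mm high. Origin: middle of the lower edge of its front face, the flat face towards the robot against which the foot goes. x points into the rail, away from the robot, y along the face, z up; the front face is its plane x = 0.
- dropper: Bystander: loose amber dropper bottle with a black cap, 30 mm across, 70 mm high. Origin: centre of its underside.
- objective: Bystander: loose black microscope objective with a brass ring, standing, 32 mm across, 46 mm high. Origin: centre of its underside.
- jar: Bystander: loose glass jar with a white lid, 48 mm across, 60 mm high. Origin: centre of its underside.

How it is judged:
By the outcome, as a careful person would: the job done as asked, in the order asked, and still so for the second after the job is handed in, with the robot touching nothing.
It also fails if it takes over 64 s, if anything falls off the work surface, if the arm or the gripper's body presses on something with over 40 N, if the wrist force passes 120 N, or if a joint passes its speed limit or range.

## Working session

There is one attempt and no reset: what is moved stays moved. The work goes in short steps, Python scripts to look and compute and a tool call to move; the robot and the scene stay as the last step left them, time stands still between calls to the robot, and variables do not carry over. Pictures are saved under pics/ and viewed, and the job is handed in when it is done.

Besides the shell and the picture viewer there is one more tool, called after ">>>" by a JSON object that holds its "op" and its "data", one argument or row to a line. play_rows: Moves the arm, as the interface text tells. Its arguments: {"type":"object","properties":{"rows":{"type":"array"},"claw":{"type":"number"}},"required":["rows"]}

```bash
mkdir -p pics; cat > h.py <<'E'
import numpy as np, cv2
from workcell import env
def ray(c,uv):
    p=cv2.undistortPoints(np.array([[uv]],float),np.array(c["K"],float),np.array(c["distortion"],float))[0,0]
    R=np.array(c["R"]);t=np.array(c["t"]).ravel()
    return -R.T@t, R.T@np.array([p[0],p[1],1])
def at_z(c,uv,z):
    o,d=ray(c,uv); return o+d*(z-o[2])/d[2]
def proj(c,X):
    R=np.array(c["R"],float);t=np.array(c["t"],float).ravel()
    return cv2.projectPoints(np.array(X,float).reshape(-1,3),cv2.Rodrigues(R)[0],t,np.array(c["K"],float),np.array(c["distortion"],float))[0].reshape(-1,2)
def save(c,n): cv2.imwrite("pics/"+n,np.array(c["pixels"])[:,:,::-1])
E
python3 - <<'E'
from h import *
np.set_printoptions(precision=1,suppress=True)
for n in("top","side"):
    c=env.camera(n); save(c,n+"0.png")
    print(n,"cam at",ray(c,(256,192))[0])
    for t in("foot","rail","dropper","objective","jar"):
        for d in env.cut_out(t,c)[:2]: print(t,"cut",round(d["p"],2),np.array(d["xy"]),d["mask"].sum(),at_z(c,d["xy"],50 if t=="foot" else 30))
        for d in env.landmark_of(t,c)[:2]: print(t,"lm",round(d["p"],2),np.array(d["xy"]),at_z(c,d["xy"],0))
        
print(env.get_obs())
E
```

```text
top cam at [589.2  34.8 721.5]
foot cut 0.75 [302.3 244.6] 4190 [538.4 -66.5  50. ]
foot lm 0.81 [298.9 240.9] [541.9 -67.7   0. ]
rail cut 0.78 [295.7 165.5] 2628 [683.5 -61.7  30. ]
rail lm 0.8 [291.8 174.8] [669.6 -57.7   0. ]
dropper cut 0.77 [289.2 127.5] 235 [755.8 -51.6  30. ]
dropper lm 0.62 [288.  131.1] [755.8 -52.7   0. ]
objective cut 0.74 [183.1 257.5] 292 [519.  148.3  30. ]
objective cut 0.55 [429.2 183.4] 781 [ 645.3 -315.5   30. ]
objective lm 0.67 [184.6 260.8] [509.6 150.5   0. ]
jar cut 0.94 [429.8 183.1] 783 [ 645.9 -316.7   30. ]
jar lm 0.98 [420.9 184.9] [ 645.1 -313.5    0. ]
side cam at [637.5 601.4 654.4]
foot cut 0.56 [310.7 177.1] 3114 [542.  -43.2  50. ]
foot cut 0.35 [208.  182.4] 357 [750.5 -27.3  50. ]
foot lm 0.71 [313.2 186.6] [530.9 -66.5   0. ]
rail cut 0.58 [239.5 193.5] 1762 [687.2 -15.7  30. ]
rail lm 0.65 [333.8 271.5] [510.8 153.3   0. ]
rail lm 0.64 [259.1 122.3] [ 650.  -299.5    0. ]
dropper cut 0.89 [207.9 184.5] 334 [753.9 -41.9  30. ]
dropper lm 0.93 [209.7 190.5] [753.9 -54.3   0. ]
objective cut 0.77 [335.1 262.6] 395 [512.2 155.1  30. ]
objective lm 0.94 [332.9 271. ] [512.3 152.2   0. ]
jar cut 0.89 [257.5 112.6] 492 [ 653.7 -298.6   30. ]
jar lm 0.86 [257.3 122.3] [ 654.5 -299.5    0. ]
{'time_s': 1.1, 'joints': array([ 1.1,  0.4,  1.5, -0. ,  1.3, -0.1]), 'dq': array([-0., -0., -0., -0., -0., -0.]), 'joint_torque': array([  0. , -52.8, -27.9,  -0. ,   0. ,  -0. ]), 'tool_pos': array([190.3, 569. , 231.3]), 'tcp_rot': array([-1.6,  1.6, -1.9]), 'force': array([-0.5, -0.3, -0.3]), 'wrist_torque': array([0., 0., 0.]), 'gripper_width': 0.9997048210143623}
```

View pics/top0.png

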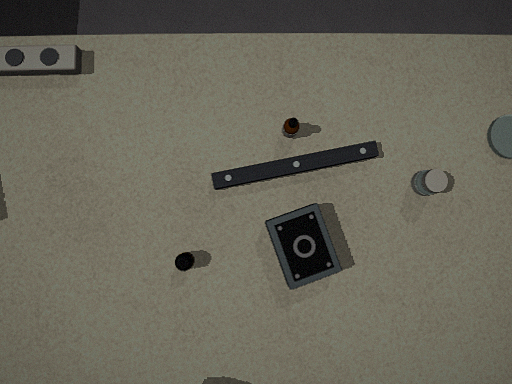

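View pics/side0.png

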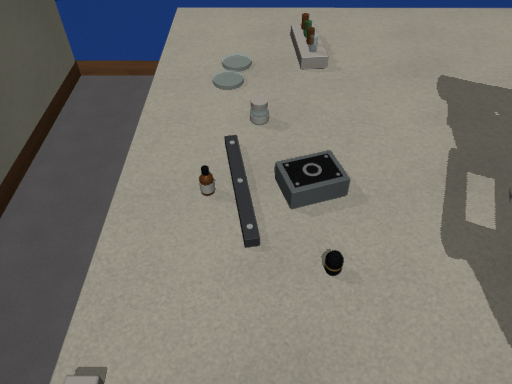

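```bash
cat >> h.py <<'E'
from scipy.optimize import minimize
def box(p,dx,dy,h,x0):
    c,s=np.cos(p[2]),np.sin(p[2]); P=[]
    for z in(0,h):
        for x in(x0,x0+dx):
            for y in(-dy/2,dy/2): P.append([p[0]+c*x-s*y,p[1]+s*x+c*y,z])
    return np.array(P)
S=8
def sil(c,P):
    m=np.zeros((384,512),np.uint8); q=cv2.convexHull(proj(c,P).astype(np.float32))
    cv2.fillConvexPoly(m,np.round(q*256).astype(np.int32),255,cv2.LINE_AA,8); return m/255.
def fit(cs,ms,p0,dims):
    def f(v):
        p=[v[0],v[1],v[2]/50]; P=box(p,*dims); e=0
        for c,m in zip(cs,ms):
            s=sil(c,P); e+=1-np.minimum(s,m).sum()/np.maximum(s,m).sum()
        return e
    best=None
    for d in(0,.15,-.15):
        v0=np.array([p0[0],p0[1],(p0[2]+d)*50])
        r=minimize(f,v0,method="Nelder-Mead",options=dict(initial_simplex=v0+np.vstack([np.zeros(3),np.eye(3)*8]),xatol=.05,fatol=1e-5))
        if best is None or r.fun<best.fun: best=r
    return np.array([best.x[0],best.x[1],best.x[2]/50]),best.fun
FOOT=(100,130,50,-50);RAIL=(30,320,25,0)
def look(tag,targets=(("foot",None),),views=("top","side")):
    out={}
    cs=[env.camera(n) for n in views]
    for c,n in zip(cs,views): save(c,f"{n}{tag}.png")
    for t,p0 in targets:
        dims=FOOT if t=="foot" else RAIL
        M=[env.cut_out(t,c) for c in cs]
        use=[(c,m[0]["mask"].astype(float)) for c,m in zip(cs,M) if m and m[0]["p"]>.4]
        r=fit([u[0] for u in use],[u[1] for u in use],p0,dims); out[t]=r
        print(t,r[0].round(3),"deg",round(np.degrees(r[0][2]),2),"err",round(r[1],3),len(use))
        for u in use: print("   single",fit([u[0]],[u[1]],r[0],dims)[0].round(3))
        for c,n in zip(cs,views):
            im=cv2.imread(f"pics/{n}{tag}.png")
            q=cv2.convexHull(proj(c,box(r[0],*dims)).astype(np.float32)); cv2.polylines(im,[np.round(q).astype(int)],True,(0,255,0),1)
            if t=="foot": cv2.polylines(im,[np.round(proj(c,box(r[0],*dims)[[4,5,7,6]])).astype(int)],True,(0,0,255),1)
            cv2.imwrite(f"pics/{n}{tag}.png",im)
    return out
E
python3 - <<'E'
from h import *
o=look("1",(("rail",[669,-58,.17]),("foot",[540,-67,-.3])))
r=o["rail"][0];f=o["foot"][0];c,s=np.cos(r[2]),np.sin(r[2]);d=f[:2]-r[:2]
print("foot in rail",c*d[0]+s*d[1],-s*d[0]+c*d[1],np.degrees(f[2]-r[2]))
a=cv2.imread("pics/top1.png")[90:330,150:470];b=cv2.imread("pics/side1.png")[90:330,130:450]
cv2.imwrite("pics/both1.png",np.hstack([cv2.resize(a,(400,300)),cv2.resize(b,(400,300))]))
E
```

```text
rail [ 6.73046e+02 -6.26700e+01  1.81000e-01] deg 10.35 err 0.218 2
   single [ 6.72425e+02 -6.60050e+01  1.83000e-01]
   single [ 6.7395e+02 -6.2544e+01  1.7800e-01]
foot [536.714 -67.539  -1.269] deg -72.72 err 0.137 2
   single [536.445 -67.807  -1.249]
   single [538.556 -66.139  -1.309]
foot in rail -134.98804340751747 19.707892327924203 -83.06984236477008
```

View pics/both1.png

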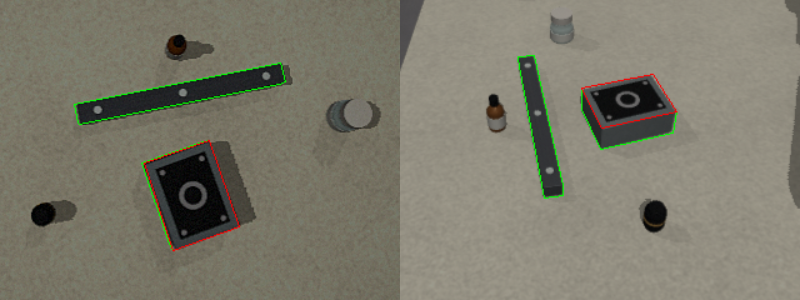

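```bash
cat >> h.py <<'E'
from scipy.spatial.transform import Rotation as Ro
RP=np.array([673.0,-63.0]);RA=np.radians(10.35)
def torail(xy):
    d=np.array(xy[:2])-RP;c,s=np.cos(RA),np.sin(RA);return np.array([c*d[0]+s*d[1],-s*d[0]+c*d[1]])
def state():
    o=env.get_obs();R=Ro.from_euler("xyz",o["tcp_rot"]).as_matrix()
    print("t",round(o["time_s"],2),"tcp",o["tool_pos"].round(1),"rail",torail(o["tool_pos"]).round(1),"F",o["force"].round(1),"w",round(o["gripper_width"],2))
    Rr=Ro.from_euler("z",-RA).as_matrix()@R; print("tool axes (cols) in rail frame\n",Rr.round(3)); return o,Rr
E
python3 - <<'E'
from h import *
o,Rr=state(); print(o["joints"])
for D in ([[0,0,-1],[0,-1,0],[-1,0,0]],[[0,0,1],[0,1,0],[-1,0,0]]):
    print(np.degrees(Ro.from_matrix(Rr.T@np.array(D).astype(float)).as_rotvec()).round(2))
for n,p in dict(dropper=(755,-53),objective=(511,152),jar=(650,-305)).items(): print(n,torail(p))
for P in box([536.7,-67.5,np.radians(-72.7)],*FOOT)[:4]: print(torail(P))
E
```

```text
t 1.4 tcp [190.3 569.  231.3] rail [-361.3  708.4] F [-0.3 -0.1 -0.6] w 1.0
tool axes (cols) in rail frame
 [[-0.     0.482  0.876]
 [-0.     0.876 -0.482]
 [-1.    -0.     0.   ]]
[ 1.13292942e+00  3.58771476e-01  1.51040691e+00 -4.09863292e-05
  1.27250445e+00 -1.15130994e-01]
[ 1.5116e+02  1.0000e-02 -0.0000e+00]
[-2.884e+01  0.000e+00  1.000e-02]
dropper [82.46235506 -4.8948951 ]
objective [-120.73697694  240.6066965 ]
jar [ -66.10365963 -233.93013099]
[-205.46323046   61.82838352]
[-76.41845424  77.55879136]
[-193.36291674  -37.43682895]
[-64.31814053 -21.70642112]
```

>>> {"op": "play_rows", "data": {
  "rows": [0.025,0,0,-7.21,0,0,0.025,0,0,-7.21,0,0,0.025,0,0,-7.21,0,0,0.025,0,0,-7.21,0,0,0,-0.043,0.015,0,0,0,0,-0.043,0.015,0,0,0,0,-0.043,0.015,0,0,0,0,-0.043,0.015,0,0,0,0,-0.043,0.015,0,0,0,0,-0.043,0.015,0,0,0,0,-0.043,0.015,0,0,0,0,-0.043,0.015,0,0,0],
  "claw": 0
}}

```text
time_s: 2.6
tool_pos: [371.0, 250.6, 131.6]
tcp_rot: [0.182, 1.57, 0.363]
force: [1.1, -1.2, 0.4]
gripper_width: -0.001
```

>>> {"op": "play_rows", "data": {
  "rows": [0,-0.043,0.016,0,0,0,0,-0.043,0.016,0,0,0,0,-0.043,0.016,0,0,0,0,-0.043,0.016,0,0,0,0,-0.043,0.016,0,0,0,0,-0.043,0.016,0,0,0,0,-0.043,0.016,0,0,0,0,-0.043,0.016,0,0,0,0,-0.043,0.016,0,0,0,0,-0.042,0.016,0,0,0,0,0,0,0,0,0]
}}

```text
time_s: 3.7
tool_pos: [608.8, -146.9, 131.9]
tcp_rot: [-0.767, 1.564, -0.59]
force: [-0.0, 0.7, 0.6]
gripper_width: -0.003
```

```bash
python3 - <<'E'
from h import *
state();c=env.camera("top");save(c,"top2.png")
E
```

```text
t 3.7 tcp [ 608.8 -146.9  131.9] rail [-78.2 -71. ] F [-0.   0.7  0.6] w -0.0
tool axes (cols) in rail frame
 [[ 0.005  0.004  1.   ]
 [-0.004  1.    -0.004]
 [-1.    -0.004  0.005]]
```

View pics/top2.png

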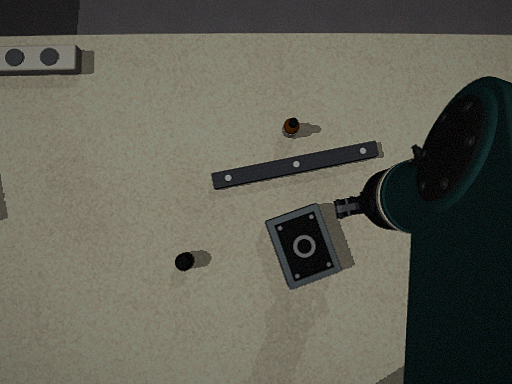

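>>> {"op": "play_rows", "data": {
  "rows": [0.023,0,-0.001,0,0,0,0.023,0,-0.001,0,0,0,0.023,0,-0.001,0,0,0,0.023,0,-0.001,0,0,0,0.023,0,0,0,0,0,0,0.009,0,0,0,0,0,0.009,0,0,0,0,0,0.008,0,0,0,0,0,0.005,0,0,0,0,0,0.005,0,0,0,0,0,0.005,0,0,0,0,0,0.005,0,0,0,0]
}}

```text
time_s: 4.95
tool_pos: [595.1, -97.4, 17.8]
tcp_rot: [-0.568, 1.565, -0.387]
force: [3.7, -4.1, -1.7]
gripper_width: -0.001
```

>>> {"op": "play_rows", "data": {
  "rows": [0,0.006,0,0,0,0,0,0.006,0,0,0,0,0,0.006,0,0,0,0,0,0.006,0,0,0,0,0,0.006,0,0,0,0,0,0.006,0,0,0,0]
}}

```text
time_s: 5.55
tool_pos: [588.4, -61.7, 17.8]
tcp_rot: [-0.513, 1.566, -0.332]
force: [3.3, -4.4, -1.2]
gripper_width: -0.001
```

```bash
python3 - <<'E'
from h import *
state();o=look("3",(("foot",[550,-55,-.8]),))
f=o["foot"][0];print(torail(f),np.degrees(f[2]-RA))
E
```

```text
t 5.55 tcp [588.4 -61.7  17.8] rail [-83.   16.5] F [ 3.3 -4.4 -1.2] w -0.0
tool axes (cols) in rail frame
 [[ 0.005 -0.     1.   ]
 [-0.003  1.     0.   ]
 [-1.    -0.003  0.005]]
foot [518.668 -38.787  -0.79 ] deg -45.29 err 0.824 2
   single [518.463 -39.457  -0.808]
   single [518.51  -35.946  -0.735]
[-147.47028763   51.54606409] -55.64011331266334
```

View pics/top3.png

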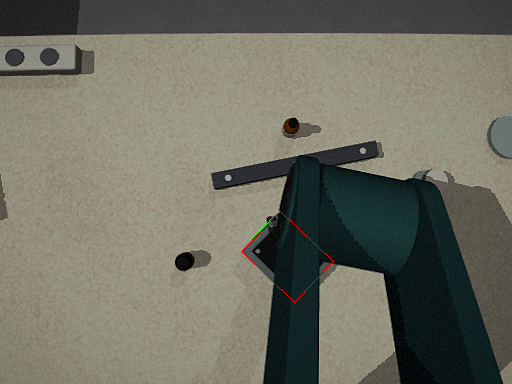

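>>> {"op": "play_rows", "data": {
  "rows": [0,-0.012,0,0,0,0,-0.028,0,0,0,0,0,-0.028,0,0,0,0,0,-0.029,0,0,0,0,0,0,0.022,-0.038,0,0,0,0,0.022,-0.038,0,0,0,0,0.022,-0.038,0,0,0,0,0.021,-0.038,0,0,0,0,0,0,0,0,0]
}}

```text
time_s: 6.65
tool_pos: [412.7, -12.7, 100.0]
tcp_rot: [2.763, 1.558, 2.944]
force: [0.2, -0.2, -0.8]
gripper_width: 0.002
```

```bash
python3 - <<'E'
from h import *
state();o=look("4",(("foot",[519,-39,-.79]),))
f=o["foot"][0];print(torail(f),np.degrees(f[2]-RA))
for P in box(f,*FOOT)[:4]: print(torail(P).round())
a=cv2.imread("pics/top4.png")[90:330,150:470];b=cv2.imread("pics/side4.png")[90:330,130:450]
cv2.imwrite("pics/both4.png",np.hstack([cv2.resize(a,(400,300)),cv2.resize(b,(400,300))]))
E
```

```text
t 6.65 tcp [412.7 -12.7 100. ] rail [-247.1   96.3] F [ 0.2 -0.2 -0.8] w 0.0
tool axes (cols) in rail frame
 [[-0.012 -0.     1.   ]
 [ 0.005  1.     0.   ]
 [-1.     0.005 -0.012]]
foot [518.521 -37.672  -0.804] deg -46.09 err 0.152 2
   single [518.583 -37.642  -0.807]
   single [518.732 -35.895  -0.729]
[-147.41454597   52.66987256] -56.440348350482736
[-229.   58.]
[-121.  130.]
[-174.  -25.]
[-66.  47.]
```

View pics/both4.png

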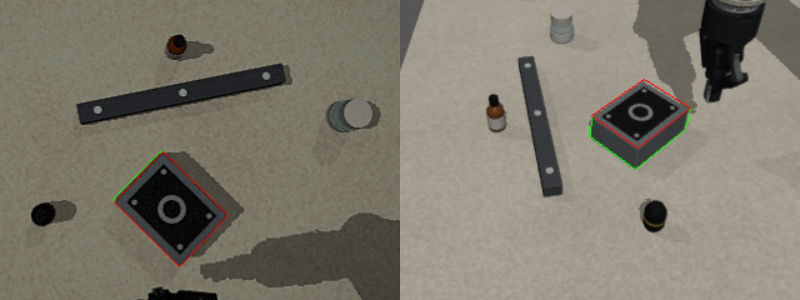

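```bash
python3 - <<'E'
from h import *
state()
E
```

```text
t 6.85 tcp [424.2 -15.5 101.6] rail [-236.2   91.5] F [-0.1 -0.7  0.3] w 0.0
tool axes (cols) in rail frame
 [[ 0.001  0.     1.   ]
 [-0.001  1.    -0.   ]
 [-1.    -0.001  0.001]]
```

>>> {"op": "play_rows", "data": {
  "rows": [0.021,0,0,0,0,0,0.021,0,0,0,0,0,0.021,0,0,0,0,0,0.021,0,0,0,0,0,0,-0.005,0.0033,0,0,0,0,-0.005,0.0033,0,0,0,0,-0.005,0.0033,0,0,0,0,-0.005,0.0033,0,0,0,0,-0.005,0.0033,0,0,0,0,-0.005,0.004,0,0,0,0,-0.004,0.0045,0,0,0]
}}

```text
time_s: 7.95
tool_pos: [449.1, -43.0, 17.5]
tcp_rot: [2.752, 1.563, 2.932]
force: [-9.9, 1.0, 4.5]
gripper_width: 0.005
```

>>> {"op": "play_rows", "data": {
  "rows": [0,-0.004,0.0045,0,0,0,0,-0.004,0.0045,0,0,0,0,-0.004,0.0045,0,0,0,0,-0.003,0.005,0,0,0,0,-0.003,0.005,0,0,0,0,0,0,0,0,0]
}}

```text
time_s: 8.55
tool_pos: [478.4, -57.6, 17.7]
tcp_rot: [2.915, 1.568, 3.095]
force: [-5.1, -1.0, 0.1]
gripper_width: -0.002
```

```bash
python3 - <<'E'
from h import *
state();o=look("5",(("foot",[530,-50,-.35]),))
f=o["foot"][0];print(torail(f),np.degrees(f[2]-RA))
for P in box(f,*FOOT)[:4]: print(torail(P).round())
a=cv2.imread("pics/top5.png")[90:330,150:470];b=cv2.imread("pics/side5.png")[90:330,130:450]
cv2.imwrite("pics/both5.png",np.hstack([cv2.resize(a,(400,300)),cv2.resize(b,(400,300))]))
E
```

```text
t 8.55 tcp [478.4 -57.6  17.7] rail [-190.4   40.3] F [-5.1 -1.   0.1] w -0.0
tool axes (cols) in rail frame
 [[-0.003  0.     1.   ]
 [ 0.001  1.    -0.   ]
 [-1.     0.001 -0.003]]
foot [ 5.55861e+02 -4.23760e+01 -4.05000e-01] deg -23.2 err 0.168 2
   single [ 5.55156e+02 -4.23420e+01 -4.24000e-01]
   single [ 5.55979e+02 -4.10220e+01 -3.92000e-01]
[-111.52793751   41.33384973] -33.5459224430637
[-189.   15.]
[-117.  123.]
[-106.  -40.]
[-34.  68.]
```

View pics/both5.png

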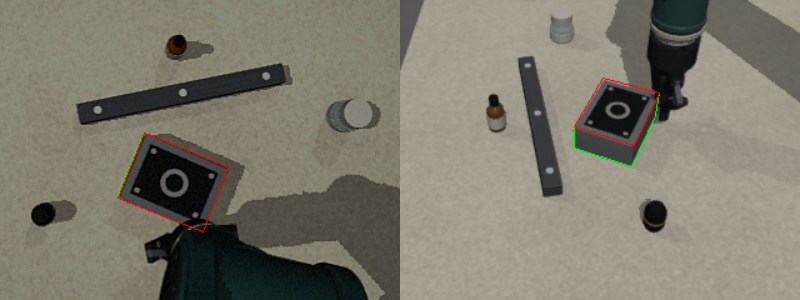

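>>> {"op": "play_rows", "data": {
  "rows": [0,0.002,-0.012,0,0,0,-0.028,0,0,0,0,0,-0.028,0,0,0,0,0,-0.028,0,0,0,0,0,0,0,0.03,0,0,0,0,0,0.036,0,0,0,0,0,0.036,0,0,0,0,0,0.036,0,0,0,0,-0.003,0.026,0,0,0,0,-0.003,0.018,0,0,0,0,0,0,0,0,0,0,0,0,0,0,0]
}}

```text
time_s: 9.95
tool_pos: [647.6, -30.8, 101.5]
tcp_rot: [-0.743, 1.571, -0.563]
force: [-0.5, 0.0, -0.8]
gripper_width: -0.002
```

```bash
python3 - <<'E'
from h import *
state();o=look("6",(("foot",[556,-42,-.4]),("rail",[673,-63,.18])))
f=o["foot"][0];print(torail(f),np.degrees(f[2]-RA))
for P in box(f,*FOOT)[:4]: print(torail(P).round())
a=cv2.imread("pics/top6.png")[90:330,150:470];b=cv2.imread("pics/side6.png")[90:330,130:450]
cv2.imwrite("pics/both6.png",np.hstack([cv2.resize(a,(400,300)),cv2.resize(b,(400,300))]))
state()
E
```

```text
t 9.95 tcp [647.6 -30.8 101.5] rail [-19.2  36.3] F [-0.5  0.  -0.8] w -0.0
tool axes (cols) in rail frame
 [[ 0. -0.  1.]
 [-0.  1.  0.]
 [-1. -0.  0.]]
foot [ 5.54556e+02 -4.16650e+01 -4.01000e-01] deg -22.98 err 0.417 2
   single [ 5.54397e+02 -4.30330e+01 -4.42000e-01]
   single [ 5.5505e+02 -4.1844e+01 -3.8000e-01]
rail [ 6.74032e+02 -6.49920e+01  1.78000e-01] deg 10.18 err 0.955 2
   single [ 6.74677e+02 -6.62450e+01  1.97000e-01]
   single [ 6.7442e+02 -6.4896e+01  1.7400e-01]
[-112.68360457   42.26752362] -33.3322504738445
[-190.   15.]
[-119.  124.]
[-107.  -40.]
[-35.  69.]
t 10.25 tcp [647.2 -30.7 101.5] rail [-19.6  36.4] F [ 0.4 -1.2  0.3] w 0.0
tool axes (cols) in rail frame
 [[-0.  0.  1.]
 [-0.  1. -0.]
 [-1. -0. -0.]]
```

View pics/both6.png

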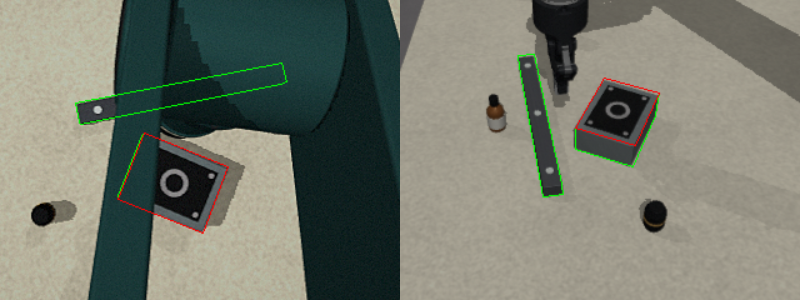

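>>> {"op": "play_rows", "data": {
  "rows": [0.02,0,0,0,0,0,0.02,0,0,0,0,0,0.02,0,0,0,0,0,0.02,0,0,0,0,0,0,0.0035,-0.0045,0,0,0,0,0.0035,-0.0045,0,0,0,0,0.0035,-0.0045,0,0,0,0,0.0035,-0.0045,0,0,0,0,0.0035,-0.0045,0,0,0,0,0.003,-0.0045,0,0,0,0,0.003,-0.0045,0,0,0,0,0.003,-0.0045,0,0,0]
}}

```text
time_s: 11.45
tool_pos: [610.6, -10.7, 23.0]
tcp_rot: [-0.23, 1.564, -0.05]
force: [6.5, 1.2, -1.6]
gripper_width: -0.0
```

```bash
python3 - <<'E'
from h import *
state();o=look("7",(("foot",[550,-35,-.2]),),("side",))
f=o["foot"][0];print(torail(f),np.degrees(f[2]-RA))
for P in box(f,*FOOT)[:4]: print(torail(P).round())
E
```

```text
t 11.45 tcp [610.6 -10.7  23. ] rail [-52.   62.6] F [ 6.5  1.2 -1.6] w -0.0
tool axes (cols) in rail frame
 [[ 0.006  0.     1.   ]
 [-0.001  1.    -0.   ]
 [-1.    -0.001  0.006]]
foot [ 5.3943e+02 -4.2278e+01 -2.2800e-01] deg -13.06 err 0.101 1
   single [ 5.3943e+02 -4.2278e+01 -2.2800e-01]
[-127.67406101   44.38205918] -23.410904593469787
[-199.    5.]
[-148.  124.]
[-108.  -35.]
[-56.  84.]
```

View pics/side7.png

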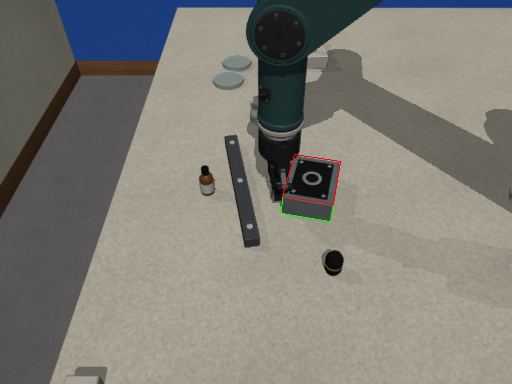

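>>> {"op": "play_rows", "data": {
  "rows": [0,-0.003,0.008,0,0,0,-0.026,0,0,0,0,0,-0.026,0,0,0,0,0,-0.026,0,0,0,0,0,0,-0.001,-0.03,0,0,0,0,-0.001,-0.036,0,0,0,0,-0.001,-0.036,0,0,0,0,-0.001,-0.036,0,0,0,0,-0.001,-0.03,0,0,0,0,-0.001,-0.02,0,0,0,0,0,0,0,0,0]
}}

```text
time_s: 12.65
tool_pos: [428.3, -52.0, 99.1]
tcp_rot: [2.801, 1.566, 2.98]
force: [-0.9, -0.2, 0.2]
gripper_width: 0.001
```

>>> {"op": "play_rows", "data": {
  "rows": [0,0,0,0,0,0,0,0,0,0,0,0],
  "claw": 0.0854
}}

```text
time_s: 12.85
tool_pos: [434.1, -52.5, 99.7]
tcp_rot: [-0.503, 1.569, -0.323]
force: [0.6, -1.1, 0.5]
gripper_width: 0.329
```

```bash
python3 - <<'E'
from h import *
o=look("8",(("foot",[539,-40,-.22]),("rail",[673,-63,.18])))
f=o["foot"][0];print(torail(f),np.degrees(f[2]-RA))
for P in box(f,*FOOT)[:4]: print(torail(P).round())
a=cv2.imread("pics/top8.png")[90:330,150:470];b=cv2.imread("pics/side8.png")[90:330,130:450]
cv2.imwrite("pics/both8.png",np.hstack([cv2.resize(a,(400,300)),cv2.resize(b,(400,300))]))
state()
E
```

```text
foot [ 5.38336e+02 -4.22400e+01 -2.23000e-01] deg -12.8 err 0.12 2
   single [ 5.37918e+02 -4.15690e+01 -2.22000e-01]
   single [ 5.38649e+02 -4.22270e+01 -2.21000e-01]
rail [ 6.73969e+02 -6.37910e+01  1.79000e-01] deg 10.26 err 0.07 1
   single [ 6.74008e+02 -6.37600e+01  1.80000e-01]
[-128.74323383   44.61585021] -23.147413519148696
[-200.    5.]
[-149.  124.]
[-108.  -35.]
[-57.  85.]
t 13.15 tcp [432.7 -52.1  99.2] rail [-234.4   53.9] F [-0.3 -0.3 -0.5] w 0.84
tool axes (cols) in rail frame
 [[-0. -0.  1.]
 [-0.  1.  0.]
 [-1. -0. -0.]]
```

View pics/both8.png

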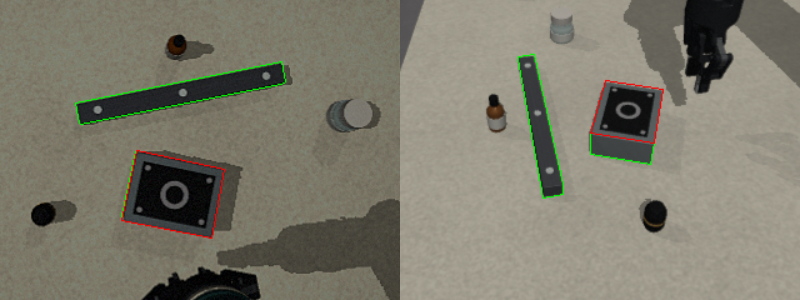

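>>> {"op": "play_rows", "data": {
  "rows": [0.024,0,0,0,0,0,0.024,0,0,0,0,0,0.024,0,0,0,0,0,0.016,0,0,0,0,0,0,0,0.006,0,0,0,0,0,0.006,0,0,0,0,0,0.006,0,0,0,0,0,0.006,0,0,0,0,0,0.006,0,0,0,0,0,0.006,0,0,0,0,0,0.006,0,0,0,0,0,0.006,0,0,0]
}}

```text
time_s: 14.35
tool_pos: [476.9, -43.3, 11.5]
tcp_rot: [2.91, 1.566, 3.09]
force: [-6.4, -4.1, 1.7]
gripper_width: 1.001
```

>>> {"op": "play_rows", "data": {
  "rows": [0,0,0.005,0,0,0,0,0,0.005,0,0,0,0,0,0.004,0,0,0]
}}

```text
time_s: 14.65
tool_pos: [491.4, -41.1, 11.5]
tcp_rot: [2.991, 1.567, -3.112]
force: [-5.1, -3.0, 0.2]
gripper_width: 1.001
```

```bash
python3 - <<'E'
from h import *
state()
o=look("9",(("foot",[555,-45,.1]),))
f=o["foot"][0];print(torail(f),np.degrees(f[2]-RA))
for P in box(f,*FOOT)[:4]: print(torail(P).round())
a=cv2.imread("pics/top9.png")[90:330,150:470];b=cv2.imread("pics/side9.png")[90:330,130:450]
cv2.imwrite("pics/both9.png",np.hstack([cv2.resize(a,(400,300)),cv2.resize(b,(400,300))]))
E
```

```text
t 14.65 tcp [491.4 -41.1  11.5] rail [-174.7   54.2] F [-5.1 -3.   0.2] w 1.0
tool axes (cols) in rail frame
 [[-0.004  0.     1.   ]
 [ 0.001  1.    -0.   ]
 [-1.     0.001 -0.004]]
foot [ 5.62629e+02 -2.98890e+01 -1.80000e-02] deg -1.05 err 0.18 2
   single [ 5.62136e+02 -3.06620e+01  1.20000e-02]
   single [ 5.63554e+02 -2.95450e+01 -3.70000e-02]
[-102.62669058   52.4014838 ] -11.402775976667112
[-164.   -1.]
[-139.  126.]
[-66. -21.]
[-41. 106.]
```

View pics/both9.png

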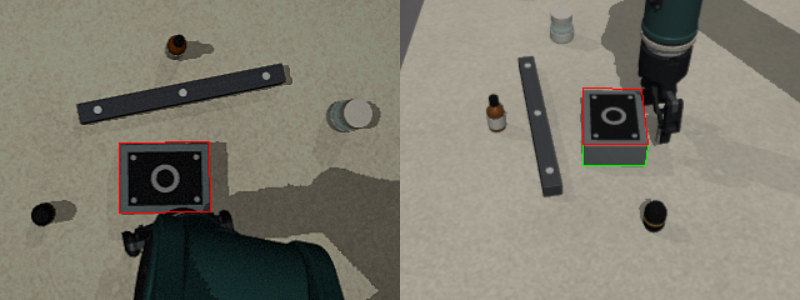

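>>> {"op": "play_rows", "data": {
  "rows": [0,0,0.005,0,0,0,0,0,0.005,0,0,0,0,0,0.005,0,0,0,0,0,0.005,0,0,0,0,0,0.004,0,0,0,0,0,0,0,0,0]
}}

```text
time_s: 15.45
tool_pos: [517.1, -36.8, 11.4]
tcp_rot: [-1.933, 1.571, -1.753]
force: [-2.2, -1.7, -1.0]
gripper_width: 1.001
```

```bash
python3 - <<'E'
from h import *
state()
o=look("10",(("foot",[575,-35,.15]),))
f=o["foot"][0];print(torail(f),np.degrees(f[2]-RA))
for P in box(f,*FOOT)[:4]: print(torail(P).round())
a=cv2.imread("pics/top10.png")[90:330,150:470];b=cv2.imread("pics/side10.png")[90:330,130:450]
cv2.imwrite("pics/both10.png",np.hstack([cv2.resize(a,(400,300)),cv2.resize(b,(400,300))]))
E
```

```text
t 15.45 tcp [517.1 -36.8  11.4] rail [-148.7   53.8] F [-2.2 -1.7 -1. ] w 1.0
tool axes (cols) in rail frame
 [[-0.  0.  1.]
 [-0.  1. -0.]
 [-1. -0. -0.]]
foot [ 5.7765e+02 -1.9256e+01  1.5100e-01] deg 8.64 err 0.267 2
   single [ 5.77921e+02 -1.87310e+01  1.80000e-01]
   single [ 5.78584e+02 -1.81490e+01  1.08000e-01]
[-85.93965922  60.16288362] -1.708762866019774
[-138.   -3.]
[-134.  127.]
[-38.  -6.]
[-34. 124.]
```

View pics/both10.png

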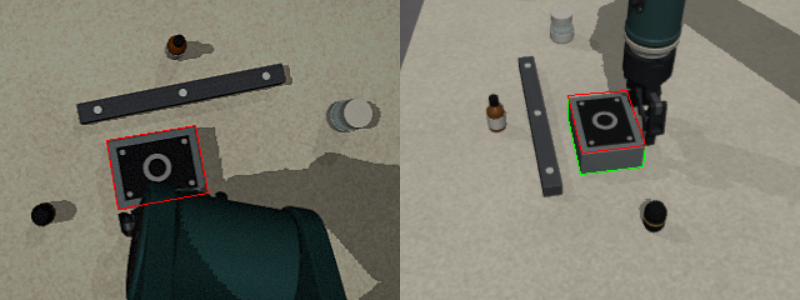

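>>> {"op": "play_rows", "data": {
  "rows": [0,0,0.005,0,0,0,0,0,0.005,0,0,0,0,0,0.005,0,0,0,0,0,0.005,0,0,0,0,0,0.003,0,0,0,0,0,0,0,0,0]
}}

```text
time_s: 16.25
tool_pos: [535.8, -31.9, 11.1]
tcp_rot: [2.839, 1.564, 3.021]
force: [-9.7, -1.8, 6.3]
gripper_width: 0.995
```

```bash
python3 - <<'E'
from h import *
state()
o=look("11",(("foot",[600,-15,.18]),))
f=o["foot"][0];print(torail(f),np.degrees(f[2]-RA))
for P in box(f,*FOOT)[:4]: print(torail(P).round())
a=cv2.imread("pics/top11.png")[90:330,150:470];b=cv2.imread("pics/side11.png")[90:330,130:450]
cv2.imwrite("pics/both11.png",np.hstack([cv2.resize(a,(400,300)),cv2.resize(b,(400,300))]))
E
```

```text
t 16.25 tcp [535.8 -31.9  11.1] rail [-129.3   55.2] F [-9.7 -1.8  6.3] w 0.99
tool axes (cols) in rail frame
 [[-0.006 -0.001  1.   ]
 [ 0.002  1.     0.001]
 [-1.     0.002 -0.006]]
foot [ 5.95979e+02 -1.34200e+01  1.48000e-01] deg 8.46 err 0.457 2
   single [ 5.98727e+02 -1.27820e+01  2.35000e-01]
   single [ 5.96252e+02 -1.31310e+01  1.40000e-01]
[-66.85987268  62.61097914] -1.885024793566945
[-119.   -1.]
[-115.  129.]
[-19.  -4.]
[-15. 126.]
```

View pics/both11.png

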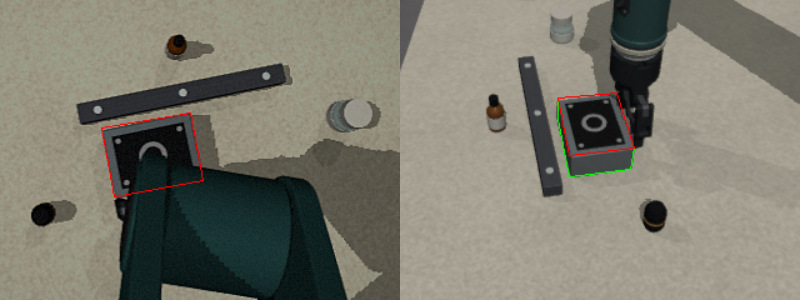

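>>> {"op": "play_rows", "data": {
  "rows": [0,0,0.003,0,0,0,0,0,0.003,0,0,0,0,0,0.003,0,0,0,0,0,0.003,0,0,0]
}}

```text
time_s: 16.85
tool_pos: [546.2, -29.8, 11.1]
tcp_rot: [2.877, 1.562, 3.058]
force: [-12.9, -2.4, 10.4]
gripper_width: 1.006
```

```bash
python3 - <<'E'
from h import *
state()
c=env.camera("top");s=env.camera("side")
a=np.array(c["pixels"])[130:250,180:340,::-1];b=np.array(s["pixels"])[120:240,200:360,::-1]
cv2.imwrite("pics/both12.png",np.hstack([cv2.resize(a,(400,300)),cv2.resize(b,(400,300))]))
E
```

```text
t 16.85 tcp [546.2 -29.8  11.1] rail [-118.7   55.4] F [-12.9  -2.4  10.4] w 1.01
tool axes (cols) in rail frame
 [[-0.009 -0.001  1.   ]
 [ 0.002  1.     0.001]
 [-1.     0.002 -0.009]]
```

View pics/both12.png

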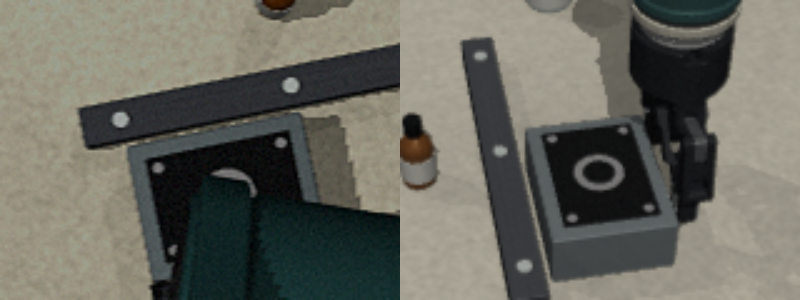

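>>> {"op": "play_rows", "data": {
  "rows": [0,0,0.002,0,0,0,0,0,0.002,0,0,0,0,0,0.002,0,0,0,0,0,0.002,0,0,0]
}}

```text
time_s: 17.35
tool_pos: [553.3, -28.5, 10.9]
tcp_rot: [2.912, 1.56, 3.094]
force: [-17.1, -6.0, 11.5]
gripper_width: 1.002
```

>>> {"op": "play_rows", "data": {
  "rows": [0,0,0.0015,0,0,0,0,0,0.0015,0,0,0]
}}

```text
time_s: 17.55
tool_pos: [553.1, -28.4, 10.8]
tcp_rot: [2.955, 1.555, 3.138]
force: [-25.6, -10.3, 21.2]
gripper_width: 1.0
```

>>> {"op": "play_rows", "data": {
  "rows": [0,0,0.001,0,0,0,0,0,0,0,0,0]
}}

```text
time_s: 17.75
tool_pos: [553.0, -28.4, 10.8]
tcp_rot: [2.961, 1.553, -3.14]
force: [-24.7, -8.9, 19.2]
gripper_width: 1.0
```

```bash
python3 - <<'E'
from h import *
o,_=state();print(o["wrist_torque"])
c=env.camera("top");s=env.camera("side")
a=np.array(c["pixels"])[130:250,180:340,::-1];b=np.array(s["pixels"])[120:240,200:360,::-1]
cv2.imwrite("pics/both13.png",np.hstack([cv2.resize(a,(400,300)),cv2.resize(b,(400,300))]))
E
```

```text
t 17.75 tcp [553.  -28.4  10.8] rail [-111.8   55.6] F [-24.7  -8.9  19.2] w 1.0
tool axes (cols) in rail frame
 [[-0.017 -0.002  1.   ]
 [ 0.003  1.     0.002]
 [-1.     0.003 -0.017]]
[-1.31989034  3.17034289 -0.10413095]
```

View pics/both13.png

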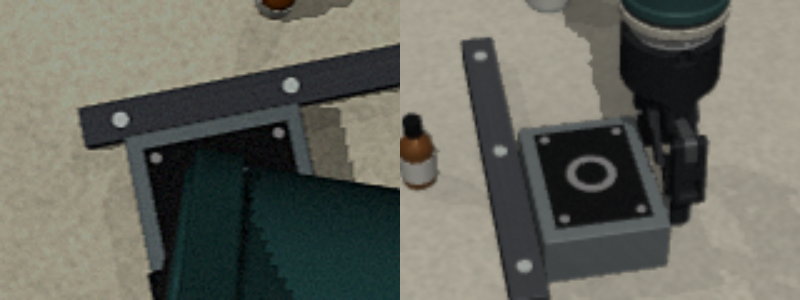

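>>> {"op": "play_rows", "data": {
  "rows": [0,0,-0.004,0,0,0,0,0,-0.008,0,0,0,0,0,-0.012,0,0,0,0,0,-0.014,0,0,0,0,0,-0.014,0,0,0,-0.025,0,-0.01,0,0,0,-0.03,0,-0.01,0,0,0,-0.03,0,-0.01,0,0,0,-0.03,0,-0.01,0,0,0,-0.02,0,-0.005,0,0,0,0,0,0,0,0,0,0,0,0,0,0,0]
}}

```text
time_s: 19.05
tool_pos: [468.5, -45.9, 146.8]
tcp_rot: [-0.391, 1.568, -0.211]
force: [-0.1, -0.4, 0.2]
gripper_width: 1.001
```

```bash
python3 - <<'E'
from h import *
state()
o=look("14",(("foot",[615,-15,.18]),("rail",[673,-63,.18])))
f=o["foot"][0];print(torail(f),np.degrees(f[2]-RA))
a=cv2.imread("pics/top14.png");b=cv2.imread("pics/side14.png")
c=env.camera("top");s=env.camera("side")
a=np.array(c["pixels"])[130:250,180:340,::-1];b=np.array(s["pixels"])[120:240,200:360,::-1]
cv2.imwrite("pics/both14.png",np.hstack([cv2.resize(a,(400,300),interpolation=cv2.INTER_CUBIC),cv2.resize(b,(400,300),interpolation=cv2.INTER_CUBIC)]))
for t in("dropper","objective","jar"):
    for cc in(c,s):
        d=env.landmark_of(t,cc)
        if d: print(t,round(d[0]["p"],2),at_z(cc,d[0]["xy"],0).round(1))
E
```

```text
t 19.05 tcp [468.5 -45.9 146.8] rail [-198.1   53.6] F [-0.1 -0.4  0.2] w 1.0
tool axes (cols) in rail frame
 [[ 0.003  0.     1.   ]
 [-0.001  1.    -0.   ]
 [-1.    -0.001  0.003]]
foot [ 6.12336e+02 -1.05440e+01  1.79000e-01] deg 10.27 err 0.161 2
   single [ 6.11938e+02 -1.05030e+01  1.96000e-01]
   single [ 6.14267e+02 -1.01130e+01  1.31000e-01]
rail [ 6.74016e+02 -6.50220e+01  1.76000e-01] deg 10.08 err 0.329 2
   single [ 6.7307e+02 -6.5334e+01  1.8400e-01]
   single [ 6.7441e+02 -6.4889e+01  1.7200e-01]
[-50.25251583  62.50159761] -0.08265339333721626
dropper 0.57 [509.7 145.4   0. ]
dropper 0.92 [753.7 -53.4   0. ]
objective 0.68 [513.5 148.2   0. ]
objective 0.73 [511.2 157.2   0. ]
jar 0.79 [ 649.4 -315.     0. ]
jar 0.63 [ 652.  -294.4    0. ]
```

View pics/both14.png

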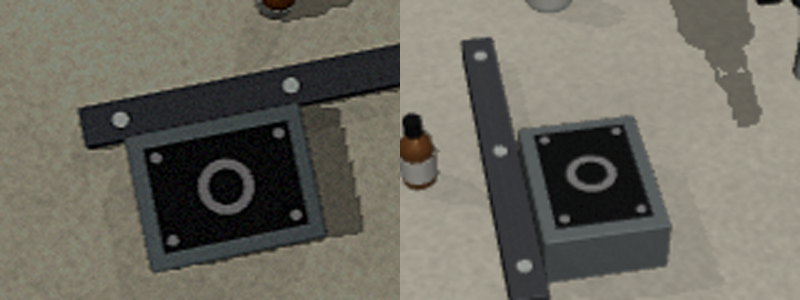

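View pics/top14.png

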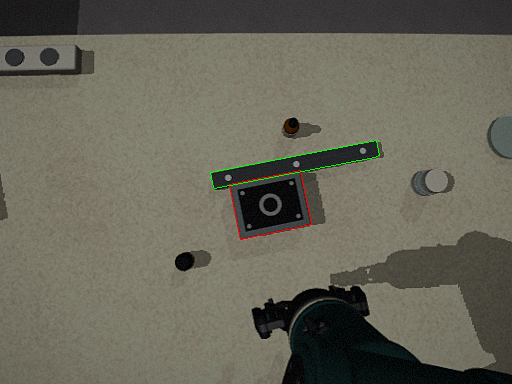

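```bash
python3 - <<'E'
from h import *
G={"top":[(180+x*.4,130+y*.4) for x,y in((120,120),(290,85),(156,158),(279,132),(173,240),(296,215))],
   "side":[(200+x*.4,120+y*.4) for x,y in((480,56),(524,266),(616,132),(641,209),(544,140),(565,219))]}
G["side"]=[(200+(x-400)*.4,120+y*.4) for x,y in((480,56),(524,266),(616,132),(641,209),(544,140),(565,219))]
for v in G:
    c=env.camera(v);g=cv2.cvtColor(np.array(c["pixels"]),cv2.COLOR_RGB2GRAY).astype(float)
    Q=[]
    for i,(u,w) in enumerate(G[v]):
        for _ in range(4):
            ui,wi=int(round(u)),int(round(w));y,x=np.mgrid[wi-3:wi+4,ui-3:ui+4];p=g[wi-3:wi+4,ui-3:ui+4];p=np.clip(p-np.median(p)-15,0,None);u,w=(p*x).sum()/p.sum(),(p*y).sum()/p.sum()
        Q.append(at_z(c,(u,w),25 if i<2 else 50)[:2])
    for a,b in((0,1),(2,3),(4,5)):
        d=Q[a]-Q[b]; print(v,np.hypot(*d).round(1),"normal deg",round((np.degrees(np.arctan2(d[1],d[0]))%180)-90,2), torail(Q[a]).round(1),torail(Q[b]).round(1))
E
```

```text
top 130.4 normal deg 10.26 [ 14.4 127.9] [14.2 -2.5]
top 90.1 normal deg 10.39 [-20.6 107.7] [-20.5  17.6]
top 90.2 normal deg 10.41 [-80.8 107.6] [-80.7  17.4]
side 259.2 normal deg 10.39 [  16.1 -131. ] [ 15.9 128.1]
side 98.2 normal deg 10.78 [-78.2  13.6] [-78.9 111.8]
side 97.6 normal deg 10.55 [-19.1  13.9] [-19.5 111.5]
```

```bash
python3 - <<'E'
from h import *
print(env.hand_in())
E
```

```text
the job is handed in; nothing more can be done
None
```

The foot is now against the rail with one long side flush, and I handed the job in at about 20 s of the 64 s allowed.

**How I moved it:** I used three single-corner pushes with shut fingers: far right, near left, then the front corner back away from the rail. After that I pushed the rear long side with open fingers, which squared it up. I then eased it home at 2–3 mm per step until it stopped against the rail at about 26 N. I never gripped or lifted it.

**Final checks:**
- **Angle:** in the top view, the screw heads on the foot and rail put the long side within about 0.15° of parallel. The side view gave 0.2–0.4°.
- **Distance:** the foot's centre is about 50 mm from the rail face, which is exactly half its width, so there is no visible gap.
- **Bystanders:** the camera pictures show the objective, jar and dropper bottle where they started, within the network error. The jar's side reading was 5 mm off in y.
- **Hand:** it is clear, 147 mm up and behind the foot, with no force on it.

**Checks that disagreed:**
- **Foot angle:** a fit to the side-view outline alone put the foot about 2.5° off. It had been less steady throughout, and the screw heads and the top view both contradict it.
- **Dropper bottle:** in the last top picture the network mistook the objective for the dropper bottle. The side view and the picture itself show the bottle in place.

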